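Open the stuck storage jar

TASK

The lid of the glass storage jar in the bench clamp is stuck. Grip it firmly, break it loose with a short hard anticlockwise twist (seen from above), spin it round until it comes off, then set it down, top side up and flat, in the baking tray beside it: lower it in and let go, do not drop it. Leave the other crockery and the things in the tray where they are.

Things in the scene. Friction and masses are not known exactly. Their poses are not given: they have to be found in the camera images.
- lid: Round plain steel twist lid, finely ribbed edge, 60 mm across, 24 mm tall, 0.06 to 0.09 kg. Origin: centre of its underside (skirt edge), z up. Upper 12 mm: round 60 mm drum to grip; lower 12 mm: skirt 58 mm across. It starts fully closed on the jar, its x axis along the jar's x; two lugs inside the skirt hold it down until it is turned anticlockwise. It does not rise as it turns (1.5 mm play).
- lid_grip (a point): Point on the lid's axis, 14 mm above its underside, 10 mm below its top: where to grip. The lid is stuck: it takes about 0.5 to 0.8 N m to force it anticlockwise through the first 15 degrees, so the pads must press hard (about 25 N or more each) or they slip round it; it then springs on by itself to about 28 degrees, and after that turns with hardly any resistance.
- neck (a point): Middle of the jar's mouth, at the top of its neck, 146 mm above the table; the closed lid's underside is 12 mm lower. Turned anticlockwise from closed, the lid can be lifted straight off from 100 degrees on and meets a hard stop at about 150 degrees: more than most wrists turn in one grasp, so let go, turn back and take it again.
- jar: Clear glass jar in a wooden clamp screwed to the table (fixed). Origin: on the lid's axis at table height, z up. Clamp board 150 mm (x) by 120 mm (y), 15 mm thick; cheeks 65 mm high; screw handle out to y = +96 mm. Glass 86 mm across up to 92 mm high, shoulder 72 mm across to 106 mm, sloping in to the 40 mm neck at 118 mm. Closed lid: underside 134 mm above the origin.
- tray: shallow aluminium baking tray, fixed, 220 mm (x) by 320 mm (y), rim 20 mm high, walls and bottom 4 mm thick. Origin: centre of its underside at table height, z up; the inner floor is at z = 4 mm. A pastry cutter and a ramekin stand in its +y half (its own axes), the -y half is empty.
- cutter: bystander in the tray: plain steel ring cutter 60 mm across, 25 mm tall. Origin: centre of its underside.
- ramekin: bystander in the tray: white ceramic ramekin 66 mm across, 30 mm tall. Origin: centre of its underside.
- mug_white: bystander: white mug 80 mm across, 92 mm tall. Origin: centre of its underside.
- mug_dark: bystander: black mug 82 mm across, 98 mm tall. Origin: centre of its underside.
- mug_green: bystander: green glass mug 84 mm across, 85 mm tall. Origin: centre of its underside.
- tumbler: bystander: clear glass tumbler 68 mm across, 110 mm tall. Origin: centre of its underside.
- bowl: bystander: blue ceramic bowl 130 mm across, 55 mm tall. Origin: centre of its underside.
- spice: bystander: small amber spice jar 42 mm across, 75 mm tall, standing beside the clamp. Origin: centre of its underside.
Things that resemble listed ones, but are neither listed nor needed, are in the scene too. Leave any green or turquoise look-alike of the lid alone.

How it is judged:
By the outcome, as a careful person would: the job done as asked, in the order asked, and still so for the second after the job is handed in, with the robot touching nothing.
It also fails if it takes over 61 s, if anything falls off the work surface, if the arm or the gripper's body presses on something with over 40 N, if the wrist force passes 120 N, or if a joint passes its speed limit or range.

ROBOT

A 7-joint arm with a two-finger parallel gripper is mounted at the origin on the work surface. World frame = base frame: x ahead of the robot, y to its left, z up, the work surface at z = 0. Lengths are in mm, angles in rad, forces in N, time in s.
With the tool pointing down it reaches from about 425 to 825 mm from the base axis. Payload 3.6 kg.
Tool frame: the origin (TCP) lies at the very end of the fingers, on their centre line; the grasp point (between the pads) lies 19 mm behind it; y points along the fingers, z is the direction in which the jaws open and shut, and the axes are right-handed (so a half turn about y gives the same grasp; the last joint's range is limited). The gripper opens to 93 mm and grips with 3 to 60 N. Pads are 15 mm wide; open, the fingers measure 128 mm over their backs; the gripper's body (75 mm by 188 mm) begins 65 mm behind the grasp point.
Start: joints at [-1.23, 0.615, -0.013, 1.423, 0.008, 1.103, -0.04], TCP at [233.679, 606.509, 181.44] pointing down, gripper open.
Joint ranges: [-3.12, 3.12], [-0.3, 2.06], [-1.34, 1.32], [0.26, 2.42], [-1.36, 4.5], [0.01, 1.98], [-2.84, 2.84]. Speed limits (rad/s): [2.79, 2.79, 3.14, 3.14, 3.14, 3.14, 3.14].

INTERFACE

Orientations are given as a 3x3 rotation matrix whose columns are the frame's x, y, z axes.
In Python, from plant import sensors, capture, calibration, ticket gives the robot as it stands. The module is installed in compiled form; this text tells all that it offers.
- The arm moves only by the tool servo_tool, never from a script. Its argument "plan" is a list of rows, each an object with "gripper": the opening, from 0 (shut) to 1 (fully open); "delta_pos": the shift along the tool's x, y, z in units of 25 mm (1.0 is 25 mm), a list of three; "yaw": the turn about the tool's y in units of 8 degrees (1.0 is 8 degrees). A call has 1 to 8 rows; each row is the pose to reach, as a shift and turn from the pose commanded when the call began, along the tool's axes at that moment; what a row does not reach only later rows make up. A row lasts 1/10 s, in which the tool goes at most 50 mm and 8.59 degrees, less where a joint would pass 70% of its speed; a pose out of reach is approached as far as the arm can. A call with a gripper value outside its range is refused whole. The fingers move at their own pace and stop on an object; "grip_force" is the grip in N (left out, the last holds). Time passes only in rows, so rows that repeat a pose let the fingers close. It gives the time, the measured TCP pose, the force and the opening at its end, in the units of the state.
- sensors.get_obs(): the state, without advancing time (a new reading comes with each control period).
- capture(name): name is "scene" or "top" or "wrist"; returns the picture (384x512x3 uint8, red, green, blue); there is no depth.
- calibration(name): a dict with "fovy" (degrees; the focal length in pixels is half the picture's height over the tangent of half this angle, whatever the lens; pixels are square), "cx", "cy" (the principal point, pixels), "k1" (the pictures are not rectified: a ray, as slopes to the right and down, at radius r is drawn at 1 + k1 r^2 times it, then the intrinsics apply), "camera_from_world" (4x4, takes a point from world to camera coordinates). Camera axes: x right, y down, z forward; pixel columns grow to the right and rows downward; lengths in mm; the calibration is good to about 2 mm. A picture is of the moment at which its call begins: read the wrist's pose just before it. calibration takes no time and is no camera call; for the wrist camera it gives the pose at the moment of the call.
- ticket.finish_job(): hands the job in, once; it reports no verdict.
The state is a dict: "clock": time; "joint_positions": joint angles; "joint_velocities": joint speeds; "joint_torque": joint torques, N m; "eef_pos": TCP position; "orientation": TCP orientation; "force": force on the tool from outside, world axes, zero at the start; "wrist_torque": the same for the moment, N m; "opening": opening from 0.0 (shut) to 1.0 (fully open).
Only numpy, scipy, OpenCV 4.12 (cv2) and the standard library are available. Lean on these libraries where they do the work, as an engineer would, in place of code of your own. Each camera call takes 0.05 s, during which the arm holds its last target.

## Working session

There is one attempt and no reset: what is moved stays moved. The work goes in short steps, Python scripts to look and compute and a tool call to move; the robot and the scene stay as the last step left them, time stands still between calls to the robot, and variables do not carry over. Pictures are saved under pics/ and viewed, and the job is handed in when it is done.

Besides the shell and the picture viewer there is one more tool, called after "Call:" in YAML: its name, and indented under it one key for each argument. servo_tool: Moves the arm, as the interface text tells. Its arguments: {"type":"object","properties":{"plan":{"type":"array"},"grip_force":{"type":"number"}},"required":["plan"]}

```bash
mkdir -p pics
cat > h.py <<'E'
import numpy as np, cv2
from plant import sensors, capture, calibration, ticket
def snap(n,f):
    c=calibration(n); im=capture(n); cv2.imwrite('pics/'+f+'.png',im[:,:,::-1]); 
    np.savez('pics/'+f+'.npz',im=im,fovy=c['fovy'],cx=c['cx'],cy=c['cy'],k1=c['k1'],T=np.array(c['camera_from_world'])); return im,c
def load(f):
    d=np.load('pics/'+f+'.npz'); c={k:float(d[k]) for k in('fovy','cx','cy','k1')}; c['camera_from_world']=d['T']; return d['im'],c
def K(c): 
    f=192/np.tan(np.radians(c['fovy'])/2); return np.array([[f,0,c['cx']],[0,f,c['cy']],[0,0,1.]])
def D(c): return np.array([c['k1'],0,0,0,0.])
def ray(c,uv):
    p=cv2.undistortPoints(np.array(uv,float).reshape(-1,1,2),K(c),D(c)).reshape(-1,2)
    T=np.array(c['camera_from_world']);R=T[:3,:3];o=-R.T@T[:3,3]
    return o,np.c_[p,np.ones(len(p))]@R
def onplane(c,uv,z):
    o,d=ray(c,uv); return o+d*((z-o[2])/d[:,2])[:,None]
def proj(c,X):
    T=np.array(c['camera_from_world']);X=np.array(X,float).reshape(-1,3)
    r=cv2.Rodrigues(T[:3,:3])[0]
    return cv2.projectPoints(X,r,T[:3,3],K(c),D(c))[0].reshape(-1,2)
E
python3 - <<'E'
from h import *
np.set_printoptions(precision=3,suppress=True)
for n in('scene','top','wrist'):
    im,c=snap(n,n+'0'); print(n,c)
o=sensors.get_obs(); print(o)
E
```

```text
scene {'fovy': 43.08744843571759, 'cx': 252.66748834305463, 'cy': 193.06925104962448, 'k1': -0.10325905865385099, 'camera_from_world': array([[  -0.512,    0.859,   -0.001,  299.899],
       [   0.574,    0.342,   -0.744, -230.468],
       [  -0.639,   -0.381,   -0.668, 2036.604],
       [   0.   ,    0.   ,    0.   ,    1.   ]])}
top {'fovy': 54.93616116299854, 'cx': 255.60348738837365, 'cy': 195.364194842155, 'k1': 0.025037017681310485, 'camera_from_world': array([[   0.088,   -0.996,   -0.005,  -44.621],
       [  -0.973,   -0.085,   -0.214,  581.211],
       [   0.212,    0.024,   -0.977, 1186.022],
       [   0.   ,    0.   ,    0.   ,    1.   ]])}
wrist {'fovy': 63.909355055777716, 'cx': 260.97336404392723, 'cy': 187.3805988239419, 'k1': 0.003017739902060979, 'camera_from_world': array([[   0.36 ,    0.933,   -0.002, -649.069],
       [   0.899,   -0.346,    0.269,  -31.329],
       [   0.25 ,   -0.099,   -0.963,  390.372],
       [   0.   ,    0.   ,    0.   ,    1.   ]])}
{'clock': 0.15, 'joint_positions': array([-1.229,  0.616, -0.013,  1.424,  0.008,  1.103, -0.04 ]), 'joint_velocities': array([ 0.001, -0.003, -0.   , -0.004,  0.   ,  0.002,  0.001]), 'joint_torque': array([  0.001, -45.935,   0.209, -16.594,  -0.061,   0.018,   0.   ]), 'eef_pos': array([233.483, 605.916, 180.552]), 'orientation': array([[ 0.933, -0.001,  0.36 ],
       [-0.36 , -0.002,  0.933],
       [ 0.   , -1.   , -0.002]]), 'force': array([-0.328,  0.094, -0.206]), 'wrist_torque': array([ 0.012,  0.011, -0.015]), 'opening': 1.0033329493667176}
```

View pics/scene0.png

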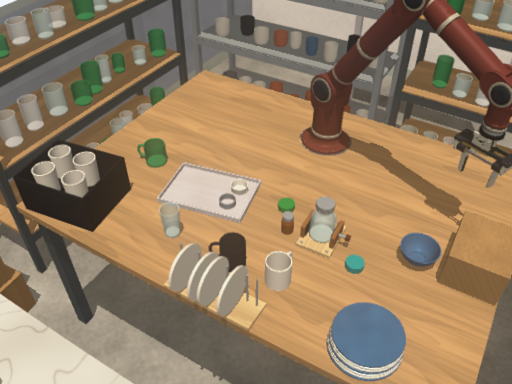

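View pics/top0.png

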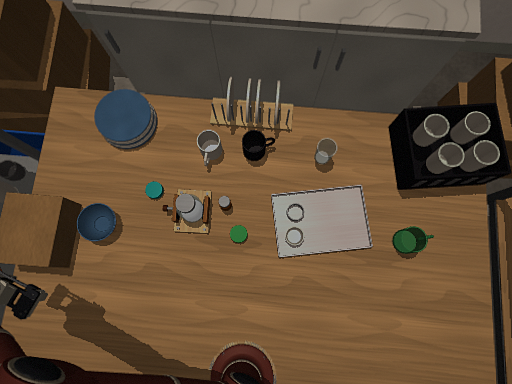

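View pics/wrist0.png

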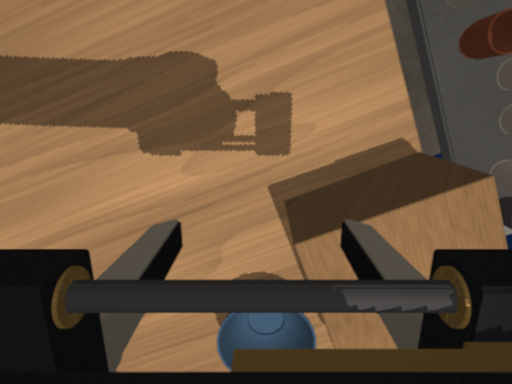

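The scene view shows the clamped jar with its grey lid at about (325,205), or (186,203) in the top view. Things that could be taken for the lid:
- the turquoise lid at scene (355,264), top (154,190)
- the green lid at scene (287,204), top (238,234)
- the ring cutter at scene (227,201), top (295,213)
- the ramekin at scene (239,186), top (294,237)
- the spice jar cap at scene (288,217), top (225,202)

The description fits the steel lid on the clamped jar. I'll check it in a close crop.

Run:
```python
from h import *
a,_=load('scene0');b,_=load('top0')
A=cv2.resize(a[185:275,270:370],(500,450),interpolation=cv2.INTER_CUBIC)
B=cv2.resize(b[175:245,150:220],(300,300),interpolation=cv2.INTER_CUBIC); B=cv2.copyMakeBorder(B,0,150,0,0,cv2.BORDER_CONSTANT)
C=cv2.resize(b[180:265,265:375],(440,340),interpolation=cv2.INTER_CUBIC)
cv2.imwrite('pics/crop0.png',np.hstack([A,B])[:,:,::-1]);cv2.imwrite('pics/crop1.png',C[:,:,::-1])
```

```text
(no output)
```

View pics/crop0.png

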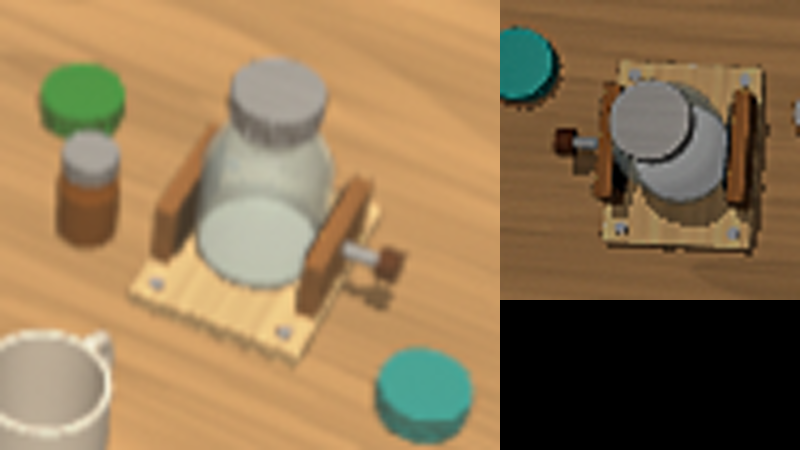

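View pics/crop1.png

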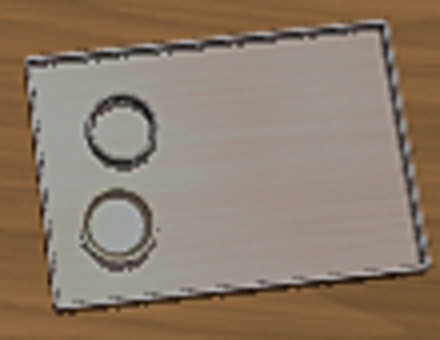

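Run:
```python
from h import *
np.set_printoptions(precision=1,suppress=True)
_,s=load('scene0');_,t=load('top0')
def tri(us,ut):
    o1,d1=ray(s,us);o2,d2=ray(t,ut);A=np.c_[d1[0],-d2[0]];k=np.linalg.lstsq(A,o2-o1,rcond=None)[0]
    p,q=o1+k[0]*d1[0],o2+k[1]*d2[0];return p,q
print('lid z158',onplane(s,[[325.6,202.4]],158),onplane(t,[[185.2,203.5]],158),tri([[325.6,202.4]],[[185.2,203.5]]))
c=np.array([[27,60],[388,22],[430,268],[55,308]])/4+[265,180]
P=onplane(t,c,20);print(P,P.mean(0),np.linalg.norm(np.roll(P,-1,0)-P,axis=1))
# board corners
b=(np.array([[120,62],[263,68],[250,247],[104,240]])/(300/70)+[150,175]);P=onplane(t,b,15);print(P,P.mean(0),np.linalg.norm(np.roll(P,-1,0)-P,axis=1))
print('cut',onplane(t,[np.array([120,130])/4+[265,180]],25),'ram',onplane(t,[np.array([117,223])/4+[265,180]],30))
print('spice',onplane(t,[[225,201]],75),'teal,green',onplane(t,[[154,190],[238,234]],24))
print('mugw',onplane(t,[[208,142],[254,146],[326,147]],92))
```

```text
lid z158 [[522.  226.5 158. ]] [[517.4 219.5 158. ]] (array([516.6, 224.6, 152.8]), array([518.4, 220.7, 152.2]))
[[ 598.4  -48.7   20. ]
 [ 659.9 -361.2   20. ]
 [ 448.6 -402.    20. ]
 [ 387.   -89.    20. ]] [ 523.5 -225.2   20. ] [318.5 215.3 318.9 215.2]
[[590.7 282.   15. ]
 [595.9 164.3  15. ]
 [448.5 157.9  15. ]
 [443.9 275.3  15. ]] [519.7 219.9  15. ] [117.8 147.5 117.4 146.9]
cut [[ 542.7 -133.3   25. ]] ram [[ 461.9 -135.5   30. ]]
spice [[552.2 106.2  75. ]] teal,green [[579.5 363.1  24. ]
 [451.7  55.3  24. ]]
mugw [[ 747.8  183.7   92. ]
 [ 747.1   26.3   92. ]
 [ 764.4 -217.2   92. ]]
```

The crop confirms it: a plain grey ribbed lid on the clamped jar, with turquoise and green look-alikes lying on the table. The top view puts the jar at about (519,221), and the lid and board agree within 2 mm. The scene view disagrees by about 6 mm, so I'll check with the wrist camera from above. First I move up and over.

Call:
servo_tool:
  plan:
    - {"gripper":1,"delta_pos":[0,-2,0],"yaw":0}
    - {"gripper":1,"delta_pos":[2,-3,-1.3],"yaw":0}
    - {"gripper":1,"delta_pos":[14.6,-3,-9.2],"yaw":0}
    - {"gripper":1,"delta_pos":[14.6,-3,-9.2],"yaw":0}
    - {"gripper":1,"delta_pos":[14.6,-3,-9.2],"yaw":0}
    - {"gripper":1,"delta_pos":[14.6,-3,-9.2],"yaw":0}
    - {"gripper":1,"delta_pos":[14.6,-3,-9.2],"yaw":0}
    - {"gripper":1,"delta_pos":[14.6,-3,-9.2],"yaw":0}

```text
clock: 0.95
eef_pos: [441.2, 327.1, 255.1]
orientation: [[0.933, -0.0, 0.359], [-0.359, -0.0, 0.933], [-0.0, -1.0, -0.0]]
force: [0.8, 1.0, 0.6]
opening: 0.998
```

Call:
servo_tool:
  plan:
    - {"gripper":1,"delta_pos":[2,0,-1.3],"yaw":0}
    - {"gripper":1,"delta_pos":[2.5,0,-1.6],"yaw":0}
    - {"gripper":1,"delta_pos":[2.5,0,-1.6],"yaw":0}
    - {"gripper":1,"delta_pos":[2.5,0,-1.6],"yaw":0}

```text
clock: 1.35
eef_pos: [483.8, 269.7, 254.9]
orientation: [[0.933, -0.001, 0.36], [-0.36, 0.001, 0.933], [-0.001, -1.0, 0.0]]
force: [-0.6, -0.1, 0.9]
opening: 1.001
```

Run:
```python
from h import *
np.set_printoptions(precision=3,suppress=True)
o=sensors.get_obs();print(o['eef_pos'],o['joint_positions'])
im,c=snap('wrist','wrist1');print(proj(c,[[519,221,158]]),c['camera_from_world'])
```

```text
[483.804 269.713 254.873] [-0.587  0.399  0.06   1.593 -0.027  1.151  0.682]
[[229.42  225.411]] [[   0.36     0.933    0.    -426.271]
 [   0.899   -0.347    0.267 -392.164]
 [   0.25    -0.096   -0.964  365.976]
 [   0.       0.       0.       1.   ]]
```

View pics/wrist1.png

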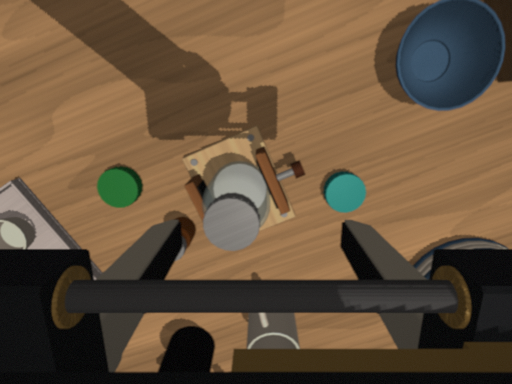

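The wrist view shows the lid's top disc at about (232,223), against a prediction of (229,225). I'll fit it precisely.

```bash
cat > fit.py <<'E'
from h import *
def crop(f,x0,x1,y0,y1,k,out):
    im,_=load(f); cv2.imwrite('pics/'+out+'.png',cv2.resize(im[y0:y1,x0:x1],None,fx=k,fy=k,interpolation=cv2.INTER_CUBIC)[:,:,::-1])
E
python3 - <<'E'
from fit import *
crop('wrist1',190,280,150,260,5,'c2')
E
```

```text
(no output)
```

View pics/c2.png

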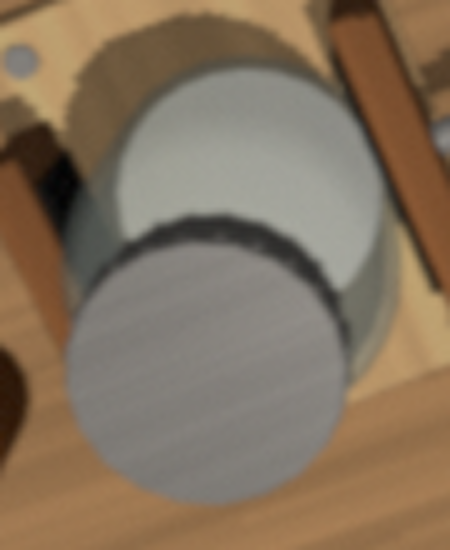

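Run:
```python
from h import *
np.set_printoptions(precision=1,suppress=True)
_,c=load('wrist1')
P=onplane(c,[[231,224],[203,224],[259,224],[231,197.6],[231,250.4]],158);print(P, np.linalg.norm(P[1]-P[2]),np.linalg.norm(P[3]-P[4]))
o=sensors.get_obs();R=o['orientation'];print(R.T@(np.array([P[0][0],P[0][1],o['eef_pos'][2]])-o['eef_pos'])/25)
```

```text
[[518.1 223.2 158. ]
 [507.6 195.9 158. ]
 [528.7 250.4 158. ]
 [491.5 234.3 158. ]
 [546.2 211.5 158. ]] 58.500805986273946 59.25342100899354
[ 2.  -0.  -1.3]
```

The wrist view gives (518,223), in agreement with the top view, with a measured diameter of 59 mm against 60. I'll take (518.5,222.5). Anticlockwise twisting increases q7, so I centre over the lid and pre-turn clockwise by about 115°. That lets one grasp cover the whole turn.

Call:
servo_tool:
  plan:
    - {"gripper":1,"delta_pos":[1,0,-0.65],"yaw":1}
    - {"gripper":1,"delta_pos":[1.98,0,-1.26],"yaw":2}
    - {"gripper":1,"delta_pos":[1.98,0,-1.26],"yaw":3}
    - {"gripper":1,"delta_pos":[1.98,0,-1.26],"yaw":4}
    - {"gripper":1,"delta_pos":[1.98,0,-1.26],"yaw":5}
    - {"gripper":1,"delta_pos":[1.98,0,-1.26],"yaw":6}
    - {"gripper":1,"delta_pos":[1.98,0,-1.26],"yaw":7}
    - {"gripper":1,"delta_pos":[1.98,0,-1.26],"yaw":8}

```text
clock: 2.2
eef_pos: [517.7, 225.1, 254.9]
orientation: [[0.085, -0.001, 0.996], [-0.996, 0.001, 0.085], [-0.001, -1.0, -0.001]]
force: [-0.7, -0.2, 0.3]
opening: 1.004
```

Call:
servo_tool:
  plan:
    - {"gripper":1,"delta_pos":[0,0,0],"yaw":1}
    - {"gripper":1,"delta_pos":[0,0,0],"yaw":2}
    - {"gripper":1,"delta_pos":[0,0,0],"yaw":3}
    - {"gripper":1,"delta_pos":[0,0,0],"yaw":4}
    - {"gripper":1,"delta_pos":[0,0,0],"yaw":5}
    - {"gripper":1,"delta_pos":[0,0,0],"yaw":6}
    - {"gripper":1,"delta_pos":[0,0,0],"yaw":6.4}
    - {"gripper":1,"delta_pos":[0,0,0],"yaw":6.4}

```text
clock: 3.0
eef_pos: [517.8, 224.9, 254.7]
orientation: [[-0.719, -0.001, 0.695], [-0.695, 0.001, -0.719], [0.001, -1.0, -0.001]]
force: [-0.8, 0.5, 0.5]
opening: 1.002
```

Run:
```python
from h import *
np.set_printoptions(precision=3,suppress=True)
o=sensors.get_obs();print(o['eef_pos'],o['joint_positions'],o['orientation'],o['force'])
im,c=snap('wrist','wrist2');print(proj(c,[[518.5,222.5,158]]))
```

```text
[517.809 224.906 254.735] [-0.81   0.46   0.568  1.574 -0.262  1.185 -0.992] [[-0.719 -0.001  0.695]
 [-0.695  0.001 -0.719]
 [ 0.001 -1.    -0.001]] [-0.776  0.483  0.549]
[[263.271 180.239]]
```

View pics/wrist2.png

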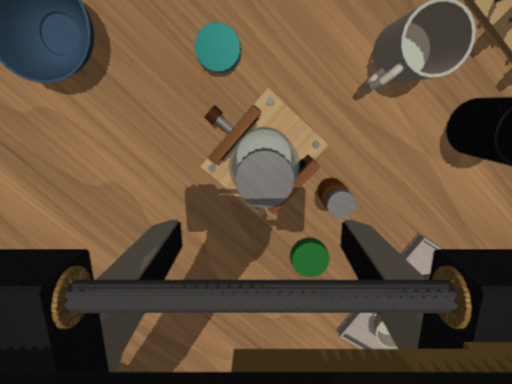

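Run:
```python
from fit import *
crop('wrist2',220,310,120,220,5,'c3')
```

```text
(no output)
```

View pics/c3.png

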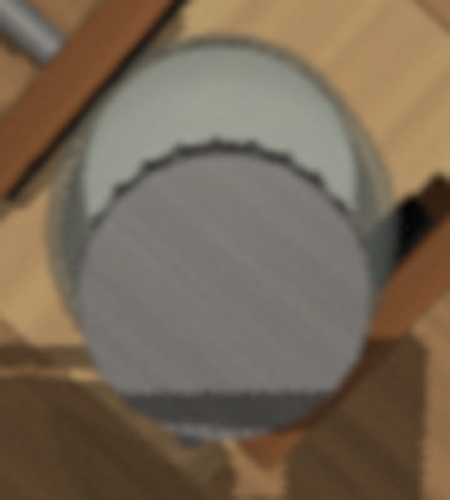

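Run:
```python
from h import *
np.set_printoptions(precision=2,suppress=True)
_,c=load('wrist2')
P=onplane(c,[[264.6,177.8],[235,177.8],[294.2,177.8],[264.6,150],[264.6,205.6]],158);print(P[0],np.linalg.norm(P[1]-P[2]),np.linalg.norm(P[3]-P[4]))
o=sensors.get_obs();R=o['orientation'];t=(P[0]+[518.1,223.2,158])/2;print(t,R.T@(np.array([t[0],t[1],136])-o['eef_pos'])/25)
```

```text
[521.23 223.3  158.  ] 59.265886741085964 57.32640080633052
[519.67 223.25 158.  ] [-0.01  4.75  0.09]
```

Call:
servo_tool:
  plan:
    - {"gripper":1,"delta_pos":[0,1.5,0.09],"yaw":0}
    - {"gripper":1,"delta_pos":[0,3,0.09],"yaw":0}
    - {"gripper":1,"delta_pos":[0,4.2,0.09],"yaw":0}
    - {"gripper":1,"delta_pos":[0,4.7,0.09],"yaw":0}
    - {"gripper":1,"delta_pos":[0,4.7,0.09],"yaw":0}

```text
clock: 3.55
eef_pos: [519.3, 221.0, 136.2]
orientation: [[-0.721, -0.004, 0.693], [-0.693, -0.001, -0.721], [0.003, -1.0, -0.002]]
force: [-0.2, 0.0, 0.2]
opening: 1.002
```

Run:
```python
from h import *
np.set_printoptions(precision=2,suppress=True)
o=sensors.get_obs();print(o['eef_pos'],o['joint_positions'],o['force'])
R=o['orientation'];print(R.T@(np.array([519.7,223.2,136])-o['eef_pos']))
snap('wrist','wrist3');snap('scene','scene3')
from fit import crop
crop('scene3',260,390,130,260,4,'c4')
```

```text
[519.35 220.95 136.22] [-0.76  0.58  0.51  1.74 -0.34  0.92 -0.91] [-0.25  0.03  0.2 ]
[-1.81  0.21 -1.38]
```

View pics/wrist3.png

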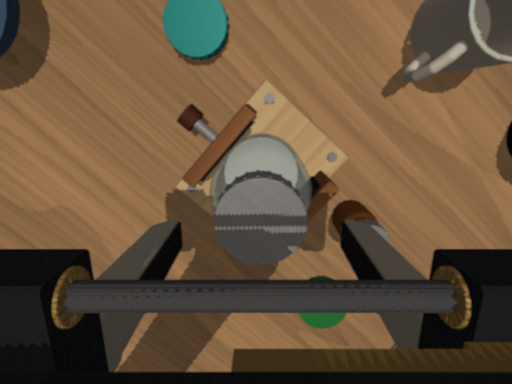

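View pics/c4.png

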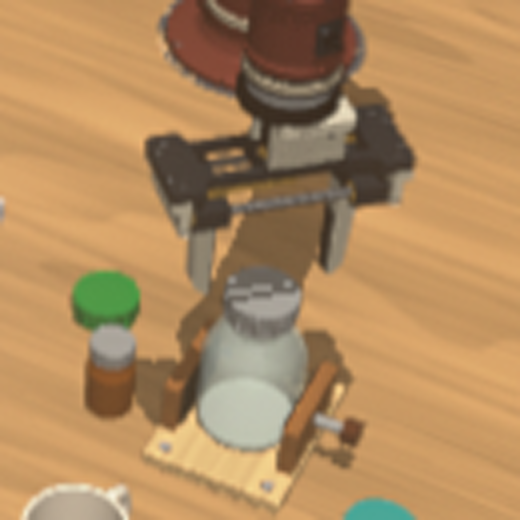

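Run:
```python
from h import *
np.set_printoptions(precision=1,suppress=True)
o=sensors.get_obs();R=o['orientation'];p=o['eef_pos']
_,s=load('scene3');_,w=load('wrist3')
pts=[p,p+46*R[:,2],p-46*R[:,2],[519.7,223.2,158],[519.7,223.2,134]]
print((proj(s,pts)-[260,130])*4);print(proj(w,pts))
```

```text
[[253.7 304.8]
 [198.  313.9]
 [308.7 295.8]
 [259.7 286.4]
 [256.7 308.7]]
[[263.3 211.6]
 [330.1 211.6]
 [196.6 211.5]
 [258.7 222.1]
 [259.  209.2]]
```

Run:
```python
from h import *
from fit import crop
np.set_printoptions(precision=1,suppress=True)
snap('top','top3')
crop('scene3',290,355,150,215,8,'c5'); crop('top3',145,235,170,260,6,'c6')
o=sensors.get_obs();R=o['orientation'];p=o['eef_pos'];_,s=load('scene3');_,t=load('top3')
pts=[p,p+55*R[:,2],p-55*R[:,2],[519.7,223.2,158]]
print((proj(s,pts)-[290,150])*8);print((proj(t,pts)-[145,170])*6)
a=np.hstack([cv2.imread('pics/c5.png'),cv2.copyMakeBorder(cv2.resize(cv2.imread('pics/c6.png'),(270,270)),0,250,0,0,0)]);cv2.imwrite('pics/c7.png',a)
```

```text
[[267.  449.2]
 [133.7 471. ]
 [398.4 427.7]
 [279.5 412.8]]
[[246.3 198.7]
 [330.  134.8]
 [161.4 263.5]
 [234.6 196.1]]
```

View pics/c5.png

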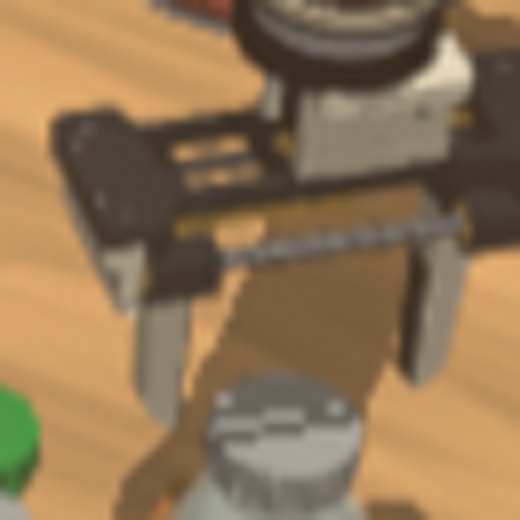

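View pics/c6.png

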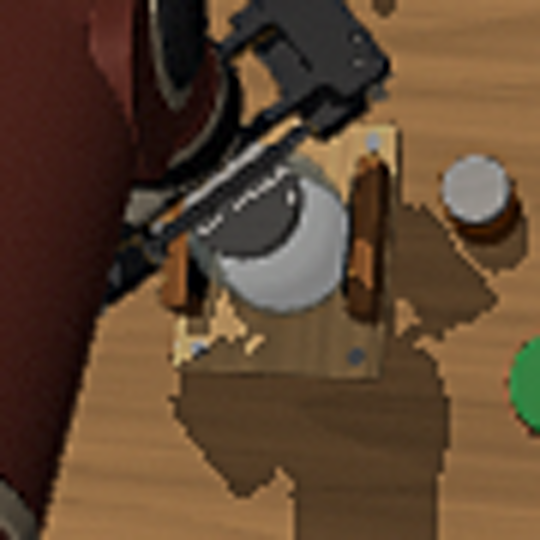

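The fingertips look about 25 mm higher than the reported TCP in both the scene and wrist views: tip midpoint seen at (287,400) in the crop against (267,449) predicted. I'll close gently here and see whether they meet the lid. Contact would give an opening of about 0.645.

Call:
servo_tool:
  plan:
    - {"gripper":0.55,"delta_pos":[0,0,0],"yaw":0}
    - {"gripper":0.55,"delta_pos":[0,0,0],"yaw":0}
    - {"gripper":0.55,"delta_pos":[0,0,0],"yaw":0}
    - {"gripper":0.55,"delta_pos":[0,0,0],"yaw":0}
  grip_force: 5

```text
clock: 4.1
eef_pos: [521.0, 220.5, 138.1]
orientation: [[-0.723, 0.001, 0.691], [-0.691, 0.0, -0.723], [-0.001, -1.0, 0.0]]
force: [-0.1, 0.6, -0.7]
opening: 0.703
```

Run:
```python
from h import *
from fit import crop
np.set_printoptions(precision=2,suppress=True)
o=sensors.get_obs();print(o['eef_pos'],o['force'],o['wrist_torque'],o['opening'])
snap('scene','scene4');snap('wrist','wrist4')
crop('scene4',290,355,150,215,8,'c8')
```

```text
[520.98 220.45 138.05] [-0.08  0.59 -0.75] [-0.06  0.17 -0.02] 0.7027608826098076
```

View pics/c8.png

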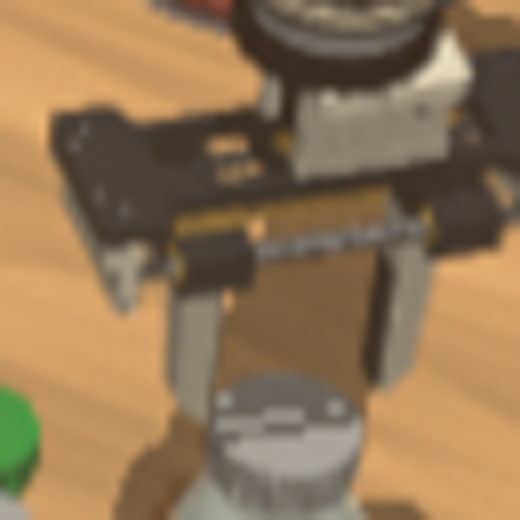

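View pics/wrist4.png

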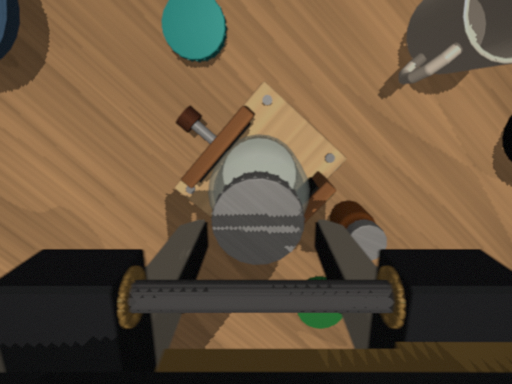

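Call:
servo_tool:
  plan:
    - {"gripper":0.55,"delta_pos":[0,0,0],"yaw":0}
    - {"gripper":0.55,"delta_pos":[0,0,0],"yaw":0}
    - {"gripper":0.55,"delta_pos":[0,0,0],"yaw":0}
  grip_force: 5

```text
clock: 4.5
eef_pos: [520.8, 220.4, 137.6]
orientation: [[-0.723, -0.0, 0.691], [-0.691, -0.0, -0.723], [0.0, -1.0, -0.0]]
force: [0.8, -0.2, -0.4]
opening: 0.547
```

Run:
```python
from h import *
from fit import crop
np.set_printoptions(precision=2,suppress=True)
o=sensors.get_obs();print(o['eef_pos'],o['force'],o['wrist_torque'],o['opening'])
o=sensors.get_obs();print(o['eef_pos'])
snap('scene','scene5');snap('wrist','wrist5')
o=sensors.get_obs();print(o['eef_pos'])
crop('scene5',290,355,150,215,8,'c9')
```

```text
[520.8  220.36 137.63] [ 0.81 -0.24 -0.4 ] [-0.07  0.12  0.05] 0.5470452494209397
[520.8  220.36 137.63]
[520.77 220.38 137.63]
```

View pics/c9.png

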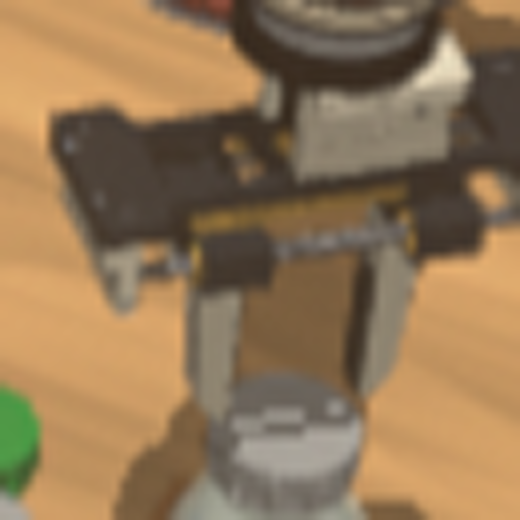

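View pics/wrist5.png

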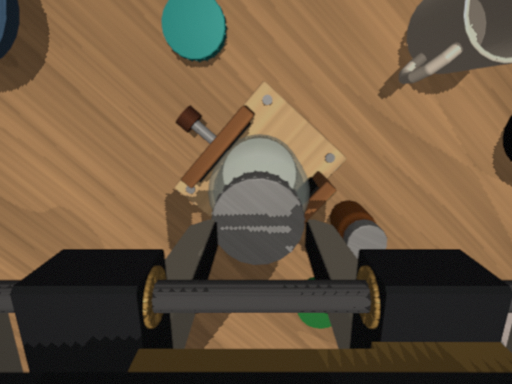

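Run:
```python
from h import *
np.set_printoptions(precision=1,suppress=True)
_,s=load('scene3');_,w=load('wrist3')
for us,ut in [([325.9,200],[262,225]),([325.9,200],[262,232]),([325.9,201],[262,222])]:
    o1,d1=ray(s,[us]);o2,d2=ray(w,[ut]);k=np.linalg.lstsq(np.c_[d1[0],-d2[0]],o2-o1,rcond=None)[0]
    print(o1+k[0]*d1[0],o2+k[1]*d2[0])
# start pic
_,s0=load('scene0'); print(proj(s0,[[233.7,606.5,181.4]]))
from fit import crop
crop('scene0',440,512,110,200,6,'c10'); print((proj(s0,[[233.7,606.5,181.4]])-[440,110])*6)
```

```text
[523.  226.8 169.1] [523.3 223.8 169.9]
[518.6 225.2 164.8] [519.  219.6 166.4]
[523.2 227.3 165.3] [523.6 224.  166.1]
[[470.  185.6]]
[[180.2 453.7]]
```

View pics/c10.png

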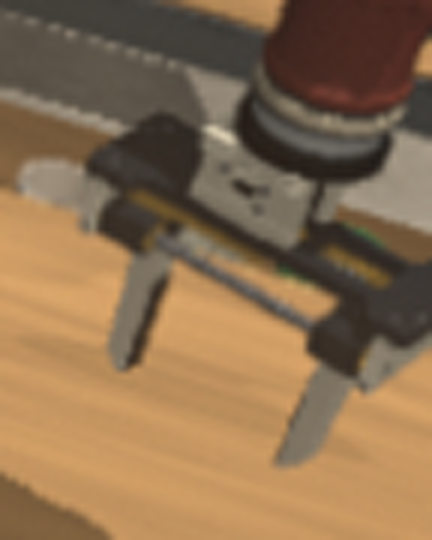

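The fingers passed 51 mm without meeting the lid. Triangulating from scene and wrist puts the real tips at about z = 167, directly over the lid, where 137 is reported, so the drawn tips sit about 28 mm above the reported TCP. To get the offset exactly, I'll touch the lid's top (z = 158) gently.

Call:
servo_tool:
  plan:
    - {"gripper":0.5,"delta_pos":[0,0.1,0],"yaw":0}
    - {"gripper":0.5,"delta_pos":[0,0.2,0],"yaw":0}
    - {"gripper":0.5,"delta_pos":[0,0.2,0],"yaw":0}

```text
clock: 4.9
eef_pos: [520.4, 220.3, 132.1]
orientation: [[-0.723, -0.001, 0.691], [-0.691, -0.0, -0.723], [0.001, -1.0, -0.0]]
force: [-0.9, 0.1, -1.2]
opening: 0.494
```

Call:
servo_tool:
  plan:
    - {"gripper":0.5,"delta_pos":[0,0.06,0],"yaw":0}
    - {"gripper":0.5,"delta_pos":[0,0.06,0],"yaw":0}

```text
clock: 5.1
eef_pos: [520.7, 220.3, 131.0]
orientation: [[-0.723, -0.0, 0.691], [-0.691, -0.0, -0.723], [0.0, -1.0, -0.0]]
force: [-0.5, 0.3, -1.4]
opening: 0.499
```

Call:
servo_tool:
  plan:
    - {"gripper":0.5,"delta_pos":[0,0.06,0],"yaw":0}
    - {"gripper":0.5,"delta_pos":[0,0.06,0],"yaw":0}

```text
clock: 5.3
eef_pos: [520.7, 220.3, 129.5]
orientation: [[-0.723, -0.0, 0.691], [-0.691, -0.0, -0.723], [0.0, -1.0, -0.0]]
force: [0.6, -0.5, -0.5]
opening: 0.503
```

Call:
servo_tool:
  plan:
    - {"gripper":0.5,"delta_pos":[0,0.06,0],"yaw":0}
    - {"gripper":0.5,"delta_pos":[0,0.06,0],"yaw":0}

```text
clock: 5.5
eef_pos: [520.7, 220.4, 128.0]
orientation: [[-0.723, -0.0, 0.691], [-0.691, -0.0, -0.723], [0.0, -1.0, -0.0]]
force: [-1.2, -0.1, -0.5]
opening: 0.5
```

Call:
servo_tool:
  plan:
    - {"gripper":0.5,"delta_pos":[0,0.06,0],"yaw":0}
    - {"gripper":0.5,"delta_pos":[0,0.06,0],"yaw":0}

```text
clock: 5.7
eef_pos: [520.7, 220.3, 126.5]
orientation: [[-0.723, -0.0, 0.691], [-0.691, -0.0, -0.723], [0.0, -1.0, -0.0]]
force: [0.7, 0.5, 0.1]
opening: 0.501
```

Call:
servo_tool:
  plan:
    - {"gripper":0.5,"delta_pos":[0,0.06,0],"yaw":0}
    - {"gripper":0.5,"delta_pos":[0,0.06,0],"yaw":0}

```text
clock: 5.9
eef_pos: [520.7, 220.3, 125.0]
orientation: [[-0.723, -0.0, 0.691], [-0.691, -0.0, -0.723], [0.0, -1.0, -0.0]]
force: [1.0, 0.4, 0.1]
opening: 0.499
```

Run:
```python
from h import *
from fit import crop
np.set_printoptions(precision=2,suppress=True)
o=sensors.get_obs();print(o['eef_pos'],o['force'],o['wrist_torque'],o['opening'])
snap('scene','scene6');snap('wrist','wrist6')
crop('scene6',290,355,150,215,8,'c11')
```

```text
[520.66 220.34 124.98] [1.01 0.39 0.11] [-0.04  0.09  0.01] 0.4985212474841944
```

View pics/c11.png

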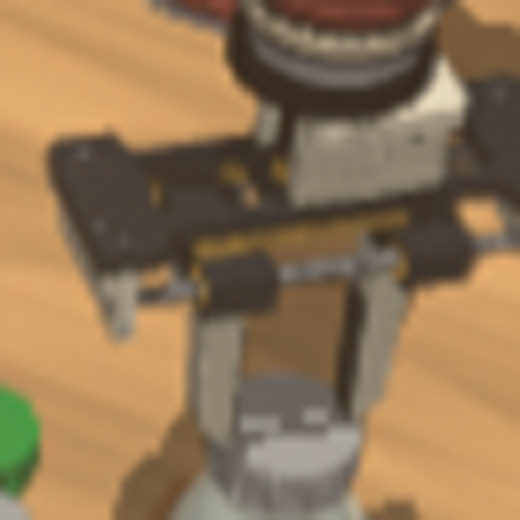

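View pics/wrist6.png

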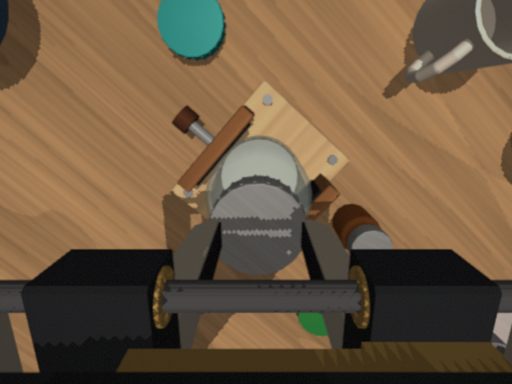

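No contact yet, so I continue down in 1.5 mm steps.

Call:
servo_tool:
  plan:
    - {"gripper":0.5,"delta_pos":[0,0.06,0],"yaw":0}
    - {"gripper":0.5,"delta_pos":[0,0.06,0],"yaw":0}

```text
clock: 6.2
eef_pos: [520.6, 220.4, 123.5]
orientation: [[-0.723, -0.0, 0.691], [-0.691, -0.0, -0.723], [0.0, -1.0, -0.0]]
force: [-0.2, -0.0, 0.7]
opening: 0.504
```

Call:
servo_tool:
  plan:
    - {"gripper":0.5,"delta_pos":[0,0.06,0],"yaw":0}
    - {"gripper":0.5,"delta_pos":[0,0.06,0],"yaw":0}

```text
clock: 6.4
eef_pos: [520.7, 220.3, 122.0]
orientation: [[-0.723, -0.0, 0.691], [-0.691, -0.0, -0.723], [0.0, -1.0, -0.0]]
force: [0.5, 0.0, -0.3]
opening: 0.497
```

Call:
servo_tool:
  plan:
    - {"gripper":0.5,"delta_pos":[0,0.06,0],"yaw":0}
    - {"gripper":0.5,"delta_pos":[0,0.06,0],"yaw":0}

```text
clock: 6.6
eef_pos: [521.0, 220.4, 121.2]
orientation: [[-0.723, 0.0, 0.691], [-0.691, 0.0, -0.723], [-0.0, -1.0, -0.0]]
force: [-1.2, -0.9, 3.7]
opening: 0.499
```

Contact came at reported z = 121.3 with 3.7 N, so the real tips end about 36 mm above the reported TCP. The wrist camera's lid diameter agrees, so the pose itself is right. From here I work relative to this contact. The wrist view also shows the lid about 3 mm toward -z of the jaws, matching the measured offset. Next: up, open, recentre, then down 20 mm below the lid's top.

Call:
servo_tool:
  plan:
    - {"gripper":0.5,"delta_pos":[0,-0.6,0],"yaw":0}
    - {"gripper":1,"delta_pos":[-0.05,-0.6,-0.11],"yaw":0}
    - {"gripper":1,"delta_pos":[-0.05,-0.6,-0.11],"yaw":0}
    - {"gripper":1,"delta_pos":[-0.05,-0.6,-0.11],"yaw":0}
    - {"gripper":1,"delta_pos":[-0.05,-0.6,-0.11],"yaw":0}
    - {"gripper":1,"delta_pos":[-0.05,-0.6,-0.11],"yaw":0}
    - {"gripper":1,"delta_pos":[-0.05,-0.6,-0.11],"yaw":0}

```text
clock: 7.3
eef_pos: [519.7, 223.1, 135.4]
orientation: [[-0.723, -0.0, 0.691], [-0.691, -0.0, -0.723], [0.001, -1.0, -0.0]]
force: [-0.6, 0.2, -0.1]
opening: 0.963
```

Call:
servo_tool:
  plan:
    - {"gripper":1,"delta_pos":[0,0.5,0],"yaw":0}
    - {"gripper":1,"delta_pos":[0,1,0],"yaw":0}
    - {"gripper":1,"delta_pos":[0,1.42,0],"yaw":0}
    - {"gripper":1,"delta_pos":[0,1.42,0],"yaw":0}

```text
clock: 7.7
eef_pos: [518.0, 222.8, 97.8]
orientation: [[-0.723, -0.004, 0.691], [-0.691, -0.002, -0.723], [0.005, -1.0, -0.002]]
force: [-0.7, -0.8, -0.4]
opening: 0.995
```

Call:
servo_tool:
  plan:
    - {"gripper":0.5,"delta_pos":[0,0,0],"yaw":0}
    - {"gripper":0.5,"delta_pos":[0,0,0],"yaw":0}
    - {"gripper":0.5,"delta_pos":[0,0,0],"yaw":0}
    - {"gripper":0.5,"delta_pos":[0,0,0],"yaw":0}
    - {"gripper":0.5,"delta_pos":[0,0,0],"yaw":0}
    - {"gripper":0.5,"delta_pos":[0,0,0],"yaw":0}
  grip_force: 5

```text
clock: 8.3
eef_pos: [520.1, 223.2, 100.5]
orientation: [[-0.723, 0.001, 0.691], [-0.691, 0.0, -0.723], [-0.001, -1.0, 0.0]]
force: [0.2, -0.8, 0.5]
opening: 0.641
```

Run:
```python
from h import *
from fit import crop
np.set_printoptions(precision=2,suppress=True)
o=sensors.get_obs();print(o['eef_pos'],o['force'],o['wrist_torque'],o['opening'],o['joint_positions'])
snap('scene','scene7');snap('wrist','wrist7')
crop('scene7',290,355,150,215,8,'c12')
```

```text
[520.11 223.24 100.52] [ 0.21 -0.77  0.52] [-0.07  0.13 -0.06] 0.6414693097992901 [-0.75  0.62  0.49  1.78 -0.38  0.83 -0.89]
```

View pics/c12.png

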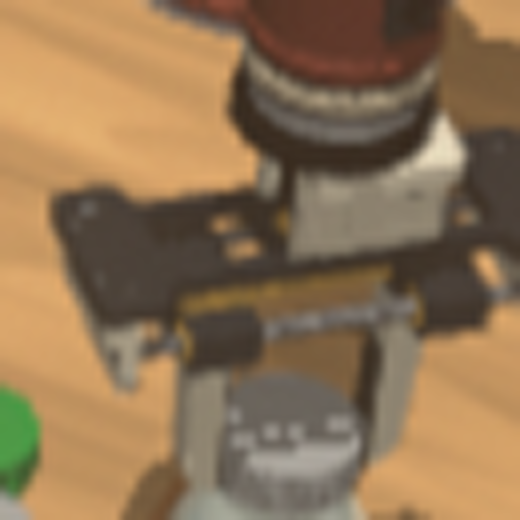

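View pics/wrist7.png

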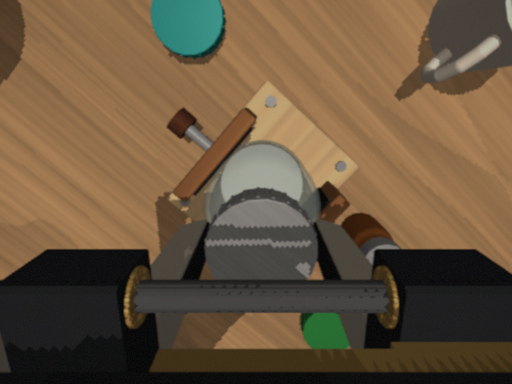

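The opening of 0.641 is 59.6 mm, so the pads are on the lid. Tightening to 55 N.

Call:
servo_tool:
  plan:
    - {"gripper":0.3,"delta_pos":[0,0,0],"yaw":0}
    - {"gripper":0.3,"delta_pos":[0,0,0],"yaw":0}
    - {"gripper":0.3,"delta_pos":[0,0,0],"yaw":0}
    - {"gripper":0.3,"delta_pos":[0,0,0],"yaw":0}
  grip_force: 55

```text
clock: 8.8
eef_pos: [520.1, 223.2, 100.5]
orientation: [[-0.723, 0.001, 0.691], [-0.691, 0.0, -0.723], [-0.001, -1.0, 0.0]]
force: [0.7, -0.6, 3.5]
opening: 0.632
```

Well centred, with little lateral force. Now the hard twist anticlockwise (negative yaw), about 30° first.

Call:
servo_tool:
  plan:
    - {"gripper":0.3,"delta_pos":[0,0,0],"yaw":-1}
    - {"gripper":0.3,"delta_pos":[0,0,0],"yaw":-2}
    - {"gripper":0.3,"delta_pos":[0,0,0],"yaw":-3}
    - {"gripper":0.3,"delta_pos":[0,0,0],"yaw":-4}
    - {"gripper":0.3,"delta_pos":[0,0,0],"yaw":-4}

```text
clock: 9.3
eef_pos: [519.5, 223.2, 100.5]
orientation: [[-0.247, -0.001, 0.969], [-0.969, 0.001, -0.247], [-0.001, -1.0, -0.001]]
force: [-1.8, -0.7, 4.7]
opening: 0.636
```

Run:
```python
from h import *
from fit import crop
np.set_printoptions(precision=2,suppress=True)
o=sensors.get_obs();print(o['eef_pos'],o['force'],o['wrist_torque'],o['opening'],o['joint_positions'])
snap('wrist','wrist8')
```

```text
[519.45 223.22 100.52] [-1.84 -0.69  4.68] [-0.19  0.38  0.01] 0.6360448862135698 [-0.65  0.59  0.33  1.78 -0.25  0.81 -0.45]
```

View pics/wrist8.png

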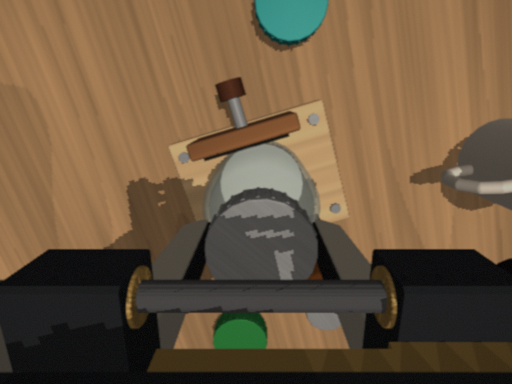

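Run:
```python
from h import *
L=[]
for f in('wrist7','wrist8'):
    im,_=load(f);g=cv2.cvtColor(im[185:285,200:325],cv2.COLOR_RGB2GRAY)
    g=cv2.createCLAHE(6,(3,3)).apply(cv2.resize(g,None,fx=3,fy=3,interpolation=cv2.INTER_CUBIC));L.append(g)
cv2.imwrite('pics/c13.png',np.hstack(L))
```

```text
(no output)
```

View pics/c13.png

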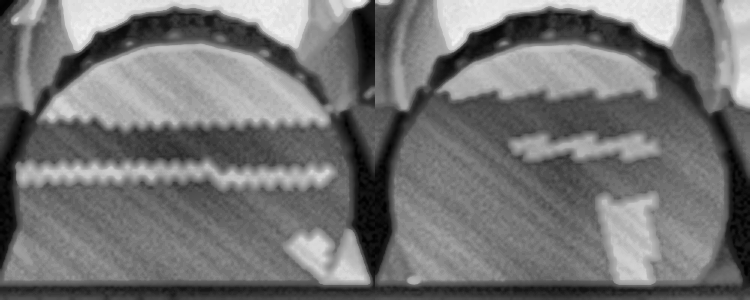

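The brushed streaks keep nearly the same direction in the wrist frame across the 32° turn, so the lid turned with the pads, and the residual torque is about 0: it's loose. I carry on to about 120°.

Call:
servo_tool:
  plan:
    - {"gripper":0.3,"delta_pos":[0,0,0],"yaw":-1}
    - {"gripper":0.3,"delta_pos":[0,0,0],"yaw":-2}
    - {"gripper":0.3,"delta_pos":[0,0,0],"yaw":-3}
    - {"gripper":0.3,"delta_pos":[0,0,0],"yaw":-4}
    - {"gripper":0.3,"delta_pos":[0,0,0],"yaw":-5}
    - {"gripper":0.3,"delta_pos":[0,0,0],"yaw":-6}
    - {"gripper":0.3,"delta_pos":[0,0,0],"yaw":-7}
    - {"gripper":0.3,"delta_pos":[0,0,0],"yaw":-8}

```text
clock: 10.15
eef_pos: [519.7, 224.2, 100.5]
orientation: [[0.765, -0.0, 0.644], [-0.644, 0.001, 0.765], [-0.001, -1.0, 0.001]]
force: [-2.3, 0.4, 4.1]
opening: 0.635
```

Call:
servo_tool:
  plan:
    - {"gripper":0.3,"delta_pos":[0,0,0],"yaw":-1}
    - {"gripper":0.3,"delta_pos":[0,0,0],"yaw":-2}
    - {"gripper":0.3,"delta_pos":[0,0,0],"yaw":-3}
    - {"gripper":0.3,"delta_pos":[0,0,0],"yaw":-3.3}
    - {"gripper":0.3,"delta_pos":[0,0,0],"yaw":-3.3}

```text
clock: 10.65
eef_pos: [519.4, 223.6, 100.5]
orientation: [[0.97, -0.001, 0.242], [-0.242, 0.0, 0.97], [-0.001, -1.0, 0.0]]
force: [-1.6, -0.5, 6.7]
opening: 0.633
```

Run:
```python
from h import *
np.set_printoptions(precision=2,suppress=True)
o=sensors.get_obs();print(o['eef_pos'],o['force'],o['wrist_torque'],o['opening'],o['joint_positions'],o['orientation'])
im,_=snap('wrist','wrist9')
g=cv2.cvtColor(im[185:285,200:325],cv2.COLOR_RGB2GRAY)
g=cv2.createCLAHE(6,(3,3)).apply(cv2.resize(g,None,fx=3,fy=3,interpolation=cv2.INTER_CUBIC));cv2.imwrite('pics/c14.png',g)
```

```text
[519.37 223.58 100.5 ] [-1.59 -0.5   6.74] [-0.11  0.4   0.1 ] 0.6328433494093311 [-0.36  0.58 -0.13  1.77  0.1   0.8   0.79] [[ 0.97 -0.    0.24]
 [-0.24  0.    0.97]
 [-0.   -1.    0.  ]]
```

View pics/c14.png

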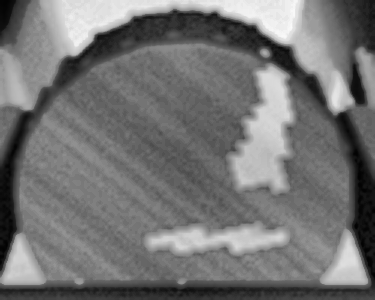

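The gripper has turned 122° and the streaks are still at about 40° in the wrist frame, so there was no slip. I lift gently and watch the force.

Call:
servo_tool:
  plan:
    - {"gripper":0.3,"delta_pos":[0,-0.1,0],"yaw":0}
    - {"gripper":0.3,"delta_pos":[0,-0.2,0],"yaw":0}
    - {"gripper":0.3,"delta_pos":[0,-0.2,0],"yaw":0}

```text
clock: 11.0
eef_pos: [519.4, 223.1, 104.8]
orientation: [[0.971, -0.001, 0.241], [-0.241, -0.001, 0.971], [-0.001, -1.0, -0.001]]
force: [-0.3, 0.5, -1.3]
opening: 0.634
```

Call:
servo_tool:
  plan:
    - {"gripper":0.3,"delta_pos":[0,-0.4,0],"yaw":0}
    - {"gripper":0.3,"delta_pos":[0,-0.8,0],"yaw":0}
    - {"gripper":0.3,"delta_pos":[0,-1.6,0],"yaw":0}
    - {"gripper":0.3,"delta_pos":[0,-2.4,0],"yaw":0}
    - {"gripper":0.3,"delta_pos":[0,-2.8,0],"yaw":0}
    - {"gripper":0.3,"delta_pos":[0,-2.8,0],"yaw":0}

```text
clock: 11.6
eef_pos: [521.1, 223.8, 177.3]
orientation: [[0.971, 0.004, 0.24], [-0.24, 0.002, 0.971], [0.003, -1.0, 0.003]]
force: [-0.1, -0.9, -0.7]
opening: 0.634
```

Run:
```python
from h import *
from fit import crop
np.set_printoptions(precision=3,suppress=True)
o=sensors.get_obs();print(o['eef_pos'],o['force'],o['wrist_torque'],o['opening'],o['joint_positions'],o['orientation'])
snap('scene','scene10');crop('scene10',250,400,110,260,4,'c15')
R=o['orientation'];print(R.T@(np.array([539,-304,150])-o['eef_pos'])/25)
```

```text
[521.057 223.847 177.257] [-0.117 -0.913 -0.664] [-0.045  0.044  0.05 ] 0.6335151327399914 [-0.354  0.49  -0.138  1.678  0.079  0.975  0.809] [[ 0.971  0.004  0.24 ]
 [-0.24   0.002  0.971]
 [ 0.003 -1.     0.003]]
[  5.759   1.054 -20.328]
```

View pics/c15.png

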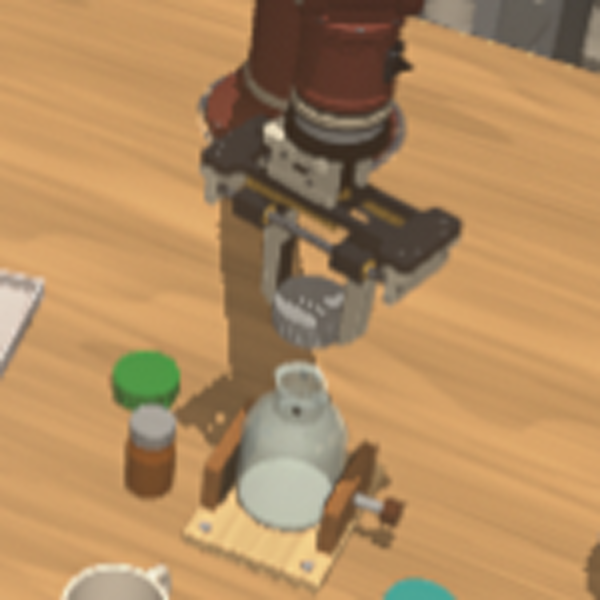

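The scene view shows the lid held and the jar open beneath it. Now I carry it over the empty -y half of the tray, to about (539,-304).

Call:
servo_tool:
  plan:
    - {"gripper":0.3,"delta_pos":[0.4,0,-1.4],"yaw":0}
    - {"gripper":0.3,"delta_pos":[0.9,0,-3.2],"yaw":0}
    - {"gripper":0.3,"delta_pos":[1.4,0,-5],"yaw":0}
    - {"gripper":0.3,"delta_pos":[1.9,0,-6.8],"yaw":0}
    - {"gripper":0.3,"delta_pos":[2.4,0,-8.6],"yaw":0}
    - {"gripper":0.3,"delta_pos":[2.9,0,-10.4],"yaw":0}
    - {"gripper":0.3,"delta_pos":[3.3,0,-11.8],"yaw":0}
    - {"gripper":0.3,"delta_pos":[3.6,0,-12.8],"yaw":0}

```text
clock: 12.45
eef_pos: [529.1, -112.8, 174.0]
orientation: [[0.97, -0.003, 0.244], [-0.244, -0.001, 0.97], [-0.002, -1.0, -0.002]]
force: [0.6, -0.1, -1.7]
opening: 0.634
```

Call:
servo_tool:
  plan:
    - {"gripper":0.3,"delta_pos":[0.4,0,-1.5],"yaw":0}
    - {"gripper":0.3,"delta_pos":[0.9,0,-3.2],"yaw":0}
    - {"gripper":0.3,"delta_pos":[1.4,0,-5],"yaw":0}
    - {"gripper":0.3,"delta_pos":[1.9,0,-6.6],"yaw":0}
    - {"gripper":0.3,"delta_pos":[2.15,0,-7.5],"yaw":0}
    - {"gripper":0.3,"delta_pos":[2.15,0,-7.5],"yaw":0}
    - {"gripper":0.3,"delta_pos":[2.15,0,-7.5],"yaw":0}

```text
clock: 13.15
eef_pos: [537.0, -303.1, 173.8]
orientation: [[0.971, -0.002, 0.24], [-0.24, 0.002, 0.971], [-0.003, -1.0, 0.002]]
force: [-0.4, 1.1, -1.0]
opening: 0.636
```

Run:
```python
from h import *
np.set_printoptions(precision=3,suppress=True)
o=sensors.get_obs();print(o['eef_pos'],o['force'],o['opening'],o['joint_positions'],o['orientation'])
im,c=snap('wrist','wrist11')
t=np.array([523.5,-225.2]);y=np.array([-61.5,312.7])/318.7;x=np.array([y[1],-y[0]])
P=[[*(t+x*a+y*b),z] for a,b,z in[(-106,-156,20),(106,-156,20),(106,0,4),(-106,0,4),(0,-80,4)]]
print(proj(c,P)); R=o['orientation'];print(R.T@(np.array([*(t-80*y),o['eef_pos'][2]])-o['eef_pos'])/25)
```

```text
[ 536.987 -303.148  173.802] [-0.418  1.091 -0.989] 0.6355732862564555 [ 0.526  0.571 -0.077  1.533  0.047  1.043  1.765] [[ 0.971 -0.002  0.24 ]
 [-0.24   0.002  0.971]
 [-0.003 -1.     0.002]]
[[159.483 113.369]
 [242.071 266.02 ]
 [351.763 213.516]
 [285.059  52.167]
 [260.517 166.148]]
[ 0.081 -0.    -0.002]
```

View pics/wrist11.png

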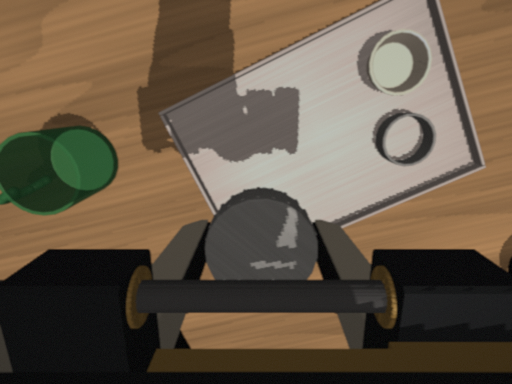

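The predicted tray corner (159,113) matches the one seen at (161,113), and the lid is over the middle of the -y half. Underside contact with the floor is expected at reported z ≈ -29.5. I descend to about -20 first.

Call:
servo_tool:
  plan:
    - {"gripper":0.3,"delta_pos":[0.04,1.2,0],"yaw":0}
    - {"gripper":0.3,"delta_pos":[0.08,2.4,0],"yaw":0}
    - {"gripper":0.3,"delta_pos":[0.08,3.6,0],"yaw":0}
    - {"gripper":0.3,"delta_pos":[0.08,4.8,0],"yaw":0}
    - {"gripper":0.3,"delta_pos":[0.08,5.8,0],"yaw":0}
    - {"gripper":0.3,"delta_pos":[0.08,6.4,0],"yaw":0}
    - {"gripper":0.3,"delta_pos":[0.08,6.8,0],"yaw":0}
    - {"gripper":0.3,"delta_pos":[0.08,6.8,0],"yaw":0}

```text
clock: 14.0
eef_pos: [539.4, -303.1, 4.4]
orientation: [[0.971, -0.002, 0.238], [-0.238, 0.001, 0.971], [-0.002, -1.0, 0.001]]
force: [-0.3, 0.4, -0.4]
opening: 0.634
```

Call:
servo_tool:
  plan:
    - {"gripper":0.3,"delta_pos":[0,0.2,0],"yaw":0}
    - {"gripper":0.3,"delta_pos":[0,0.4,0],"yaw":0}
    - {"gripper":0.3,"delta_pos":[0,0.6,0],"yaw":0}
    - {"gripper":0.3,"delta_pos":[0,0.6,0],"yaw":0}

```text
clock: 14.4
eef_pos: [539.2, -304.3, -10.2]
orientation: [[0.971, -0.001, 0.24], [-0.24, 0.0, 0.971], [-0.001, -1.0, 0.0]]
force: [-1.4, 0.5, -1.5]
opening: 0.634
```

Run:
```python
from h import *
from fit import crop
np.set_printoptions(precision=3,suppress=True)
o=sensors.get_obs();print(o['eef_pos'],o['force'],o['opening'],o['joint_positions'],o['orientation'])
snap('wrist','wrist12');snap('scene','scene12');crop('scene12',130,280,110,240,4,'c16')
```

```text
[ 539.241 -304.289  -10.2  ] [-1.387  0.53  -1.492] 0.6341900676430686 [ 0.516  0.795 -0.063  1.692  0.073  0.658  1.742] [[ 0.971 -0.001  0.24 ]
 [-0.24   0.     0.971]
 [-0.001 -1.     0.   ]]
```

View pics/c16.png

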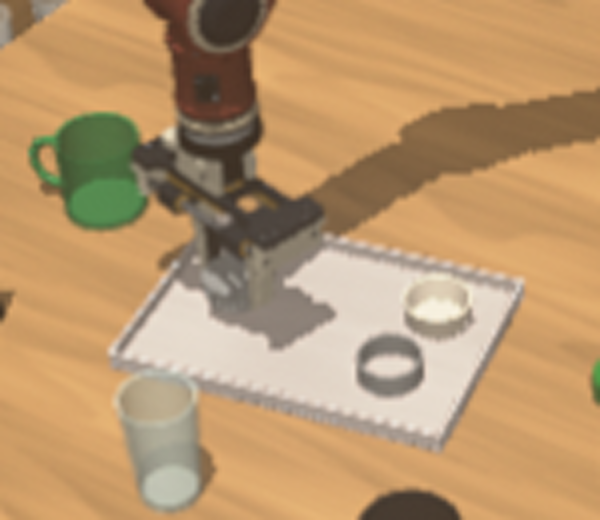

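View pics/wrist12.png

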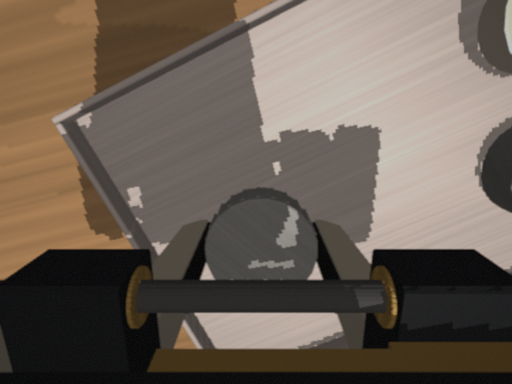

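The lid hangs low over the clear half of the tray. I check the gap from the gripper body to the green mug before going lower.

Run:
```python
from h import *
np.set_printoptions(precision=0,suppress=True)
im,c=load('top0'); h=cv2.cvtColor(im,cv2.COLOR_RGB2HSV)
m=cv2.inRange(h,(45,90,40),(80,255,255));m[:,:380]=0;m[:200]=0;m[270:]=0;m[:,440:]=0
ys,xs=np.nonzero(m);print(xs.min(),xs.max(),ys.min(),ys.max())
print(onplane(c,[[xs.min(),240]],85),onplane(c,[[xs.min(),240]],0))
```

```text
393 433 226 252
[[ 470. -447.   85.]] [[ 481. -477.    0.]]
```

The mug edge is at y ≈ -450 and the gripper end at ≈ -398, a gap of about 50 mm. I continue down and then feel for the floor.

Call:
servo_tool:
  plan:
    - {"gripper":0.3,"delta_pos":[0,0.25,0],"yaw":0}
    - {"gripper":0.3,"delta_pos":[0,0.45,0],"yaw":0}
    - {"gripper":0.3,"delta_pos":[0,0.6,0],"yaw":0}
    - {"gripper":0.3,"delta_pos":[0,0.6,0],"yaw":0}

```text
clock: 14.9
eef_pos: [539.0, -304.1, -25.7]
orientation: [[0.971, -0.002, 0.24], [-0.24, 0.001, 0.971], [-0.002, -1.0, 0.0]]
force: [-0.1, 1.1, -0.1]
opening: 0.631
```

Call:
servo_tool:
  plan:
    - {"gripper":0.3,"delta_pos":[0,0.05,0],"yaw":0}
    - {"gripper":0.3,"delta_pos":[0,0.05,0],"yaw":0}

```text
clock: 15.1
eef_pos: [539.7, -304.4, -26.1]
orientation: [[0.971, -0.0, 0.24], [-0.24, -0.0, 0.971], [-0.0, -1.0, -0.0]]
force: [-0.4, -0.6, -0.7]
opening: 0.634
```

Call:
servo_tool:
  plan:
    - {"gripper":0.3,"delta_pos":[0,0.05,0],"yaw":0}
    - {"gripper":0.3,"delta_pos":[0,0.05,0],"yaw":0}

```text
clock: 15.3
eef_pos: [539.6, -304.4, -27.3]
orientation: [[0.971, -0.0, 0.24], [-0.24, -0.0, 0.971], [-0.0, -1.0, -0.0]]
force: [0.6, 0.9, -1.1]
opening: 0.636
```

Call:
servo_tool:
  plan:
    - {"gripper":0.3,"delta_pos":[0,0.04,0],"yaw":0}
    - {"gripper":0.3,"delta_pos":[0,0.04,0],"yaw":0}

```text
clock: 15.5
eef_pos: [539.6, -304.4, -28.3]
orientation: [[0.971, -0.0, 0.24], [-0.24, -0.0, 0.971], [-0.0, -1.0, -0.0]]
force: [0.5, -0.5, -1.1]
opening: 0.636
```

Call:
servo_tool:
  plan:
    - {"gripper":0.3,"delta_pos":[0,0.04,0],"yaw":0}
    - {"gripper":0.3,"delta_pos":[0,0.04,0],"yaw":0}

```text
clock: 15.7
eef_pos: [539.6, -304.4, -29.4]
orientation: [[0.971, -0.0, 0.24], [-0.24, -0.0, 0.971], [-0.0, -1.0, -0.0]]
force: [-0.1, 0.0, 0.7]
opening: 0.634
```

Call:
servo_tool:
  plan:
    - {"gripper":0.3,"delta_pos":[0,0.04,0],"yaw":0}
    - {"gripper":0.3,"delta_pos":[0,0.04,0],"yaw":0}

```text
clock: 15.9
eef_pos: [539.7, -304.4, -29.5]
orientation: [[0.971, -0.0, 0.24], [-0.24, -0.0, 0.971], [-0.0, -1.0, -0.0]]
force: [-2.0, 1.0, 4.7]
opening: 0.636
```

The lid met the tray floor at exactly the expected -29.5, with 4.7 N. I let go, then rise straight up.

Call:
servo_tool:
  plan:
    - {"gripper":0.68,"delta_pos":[0,0,0],"yaw":0}
    - {"gripper":0.72,"delta_pos":[0,0,0],"yaw":0}
    - {"gripper":0.8,"delta_pos":[0,0,0],"yaw":0}
    - {"gripper":0.88,"delta_pos":[0,0,0],"yaw":0}
    - {"gripper":0.88,"delta_pos":[0,0,0],"yaw":0}
    - {"gripper":0.88,"delta_pos":[0,0,0],"yaw":0}

```text
clock: 16.5
eef_pos: [539.6, -304.4, -30.4]
orientation: [[0.971, -0.0, 0.24], [-0.24, 0.0, 0.971], [-0.0, -1.0, -0.0]]
force: [0.3, 0.8, -0.4]
opening: 0.88
```

Call:
servo_tool:
  plan:
    - {"gripper":0.88,"delta_pos":[0,-0.4,0],"yaw":0}
    - {"gripper":0.88,"delta_pos":[0,-0.8,0],"yaw":0}
    - {"gripper":0.88,"delta_pos":[0,-1.6,0],"yaw":0}
    - {"gripper":0.88,"delta_pos":[0,-3,0],"yaw":0}
    - {"gripper":0.88,"delta_pos":[0,-5,0],"yaw":0}
    - {"gripper":0.88,"delta_pos":[0,-7,0],"yaw":0}
    - {"gripper":0.88,"delta_pos":[0,-8,0],"yaw":0}
    - {"gripper":0.88,"delta_pos":[0,-8,0],"yaw":0}

```text
clock: 17.3
eef_pos: [542.7, -306.0, 176.1]
orientation: [[0.971, 0.011, 0.24], [-0.24, -0.006, 0.971], [0.012, -1.0, -0.003]]
force: [-0.4, 0.3, -0.2]
opening: 0.879
```

Run:
```python
from h import *
from fit import crop
np.set_printoptions(precision=3,suppress=True)
o=sensors.get_obs();print(o['eef_pos'],o['force'],o['opening'])
snap('wrist','wrist13');snap('scene','scene13');snap('top','top13');crop('scene13',130,280,110,240,4,'c17')
```

```text
[ 542.735 -305.999  176.13 ] [-0.364  0.322 -0.249] 0.8792996475509645
```

View pics/c17.png

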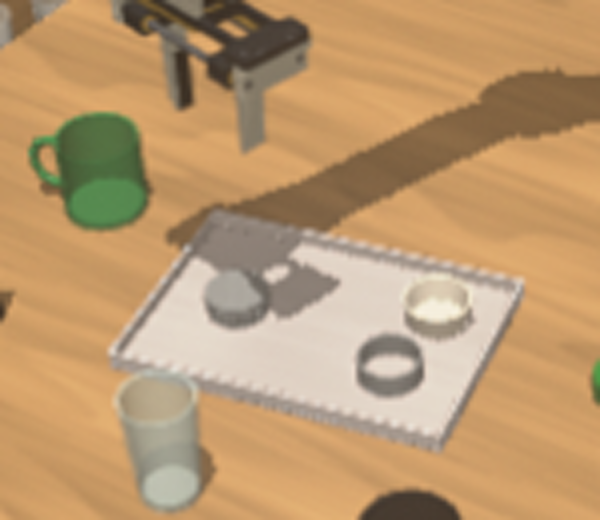

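View pics/wrist13.png

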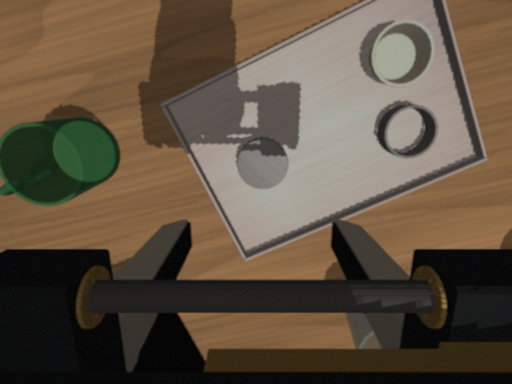

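View pics/top13.png

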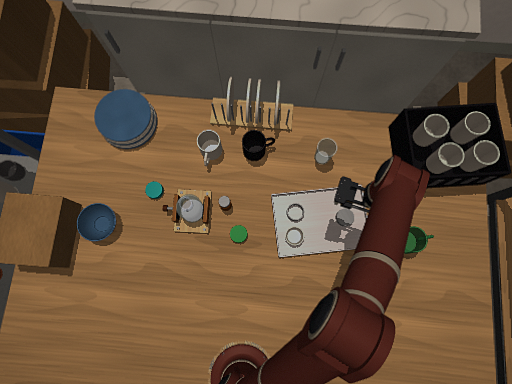

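The lid lies flat and top side up in the empty half of the tray, at wrist (262,163) and scene crop (237,297). The cutter, ramekin, mugs, tumbler, bowl and spice jar look to be at their earlier pixels, and the gripper is clear. I let the arm settle and hand in.

Call:
servo_tool:
  plan:
    - {"gripper":0.88,"delta_pos":[0,0,0],"yaw":0}
    - {"gripper":0.88,"delta_pos":[0,0,0],"yaw":0}
    - {"gripper":0.88,"delta_pos":[0,0,0],"yaw":0}

```text
clock: 17.75
eef_pos: [539.1, -304.2, 168.5]
orientation: [[0.971, -0.002, 0.24], [-0.24, 0.001, 0.971], [-0.002, -1.0, 0.0]]
force: [-0.0, 0.1, -0.1]
opening: 0.881
```

Run:
```python
from h import *
print(sensors.get_obs()['force']); print(ticket.finish_job())
```

```text
[-3.38140695e-05  1.29195246e-01 -1.16011797e-01]
the job is handed in; nothing more can be done
None
```

The lid is off the jar and lies flat, top side up, in the empty half of the tray. I handed the job in at about 17.8 s.

- **Twist:** I gripped the lid at 55 N, broke it loose anticlockwise and turned it 122° in one grasp. The brushed streaks on the lid showed no visible slip.
- **Placing:** I lowered it until it touched the tray floor at 4.7 N, let go and rose straight up.
- **Last checks:** The final pictures showed the lid flat, and the crockery and tray contents looked unmoved by eye. The gripper was clear and the wrist force was about 0.

**Disagreement:** the real fingertips end about 36 mm above the reported TCP, which is said to be at the very end of the fingers. My first close passed over the lid without touching it. I measured the offset by touching the lid's top at under 4 N and worked from that contact. The floor contact then came exactly where predicted.

The scene camera also placed the lid about 6 mm from where the top camera did. I used the top and wrist views, which agreed to within about 4 mm.

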